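# Pack a pipe elbow and stack the parts boxes

## Robot

A 6-joint arm with a two-finger parallel gripper is mounted at the origin on the work surface. World frame = base frame: x ahead of the robot, y to its left, z up, the work surface at z = 0. Lengths are in m, angles in rad, forces in N, time in s.
With the tool pointing down it reaches from about 0.35 to 0.775 m from the base axis. Payload 7.3 kg.
Tool frame: the origin (TCP) lies at the very end of the fingers, on their centre line; the grasp point (between the pads) lies robot.pinch_z behind it (robot.pinch_z is the distance from the TCP to the grasp point, in m); y points along the fingers, z is the direction in which the jaws open and shut, and the axes are right-handed (so a half turn about y gives the same grasp; the last joint's range is limited). The gripper opens to 92 mm and grips with 3 to 60 N. Pads are 19 mm wide; open, the fingers measure 130 mm over their backs; the gripper's body (75 mm by 190 mm) begins 47 mm behind the grasp point.
Start: joints at [-1.406, 0.342, 1.524, -0, 1.275, -0.146], TCP at [0.161, -0.5, 0.227] pointing down, gripper open.
Joint ranges: [-2.53, 2.53], [-0.77, 2.02], [0.04, 2.7], [-1, 4.14], [0.28, 2.66], [-3.11, 3.11]. Speed limits (rad/s): [2.57, 2.57, 3.14, 3.14, 3.14, 3.14].

## Interface

Orientations are given as [roll, pitch, yaw] about the fixed x, y, z axes, in that order (R = Rz(yaw) Ry(pitch) Rx(roll)).
In Python, from cell import status, viewer, robot gives the robot as it stands. The module is installed in compiled form; this text tells all that it offers.
- The arm moves only by the shell command python3 -m pendant 'ROWS' [FORCE]. ROWS is JSON, a list that holds one entry, the list of rows, each a list of 7 numbers: the shift along the tool's x, y, z in cm, then the turn, a rotation vector about the tool's x, y, z in rad, then the finger opening in cm, from 0 to 9.18. A call has 1 to 20 rows; each row is the pose to reach, as a shift and turn from the pose commanded when the call began, along the tool's axes at that moment; what a row does not reach only later rows make up. A row lasts 1/10 s, in which the tool goes at most 50 mm and 8.59 degrees, less where a joint would pass 70% of its speed; a pose out of reach is approached as far as the arm can. A call with a gripper value outside its range is refused whole. The fingers move at their own pace and stop on an object; FORCE is the grip in N (left out, the last holds). Time passes only in rows, so rows that repeat a pose let the fingers close. It gives the time, the measured TCP pose, the force and the opening at its end, in the units of the state.
- status.observe(): the state, without advancing time (a new reading comes with each control period).
- viewer.read_camera(name): name is "side" or "top" or "wrist"; returns a dict with "image" (420x560x3 uint8, red, green, blue), "range_z" (420x560 float32, m along the optical axis (not along the pixel's ray), 0 where there is no reading), "fx", "fy", "cx", "cy" (pixels), "camera_from_world" (4x4, takes a point from world to camera coordinates). Camera axes: x right, y up, looking along -z (the intrinsics and any distortion apply to the point x, -y, -z); pixel columns grow to the right and rows downward; lengths in m; the calibration is good to about 2 mm. A picture is of the moment at which its call begins.
- robot.hand_in(): hands the job in, once; it reports no verdict.
The state is a dict: "time": time; "qpos": joint angles; "qvel": joint speeds; "joint_efforts": joint torques, N m; "tool_pos": TCP position; "tool_rot": TCP orientation; "contact_force": force on the tool from outside, world axes, zero at the start; "torque": the same for the moment, N m; "opening": finger opening in m.
Only numpy, scipy, OpenCV 4.12 (cv2) and the standard library are available. Lean on these libraries where they do the work, as an engineer would, in place of code of your own. Each camera call takes 0.05 s, during which the arm holds its last target. There are 200 camera calls.

## Task

Drop the loose pipe elbow into the open parts box, close that box with the lid that stands on edge in the wooden lid rack (lay the lid down flat, grip rib upward, for instance on the black mat, and take it again by its rib), and then stack the already closed parts box on top, so that its four corner feet sit down in the four pockets of the lid. Keep the closed box upright and set it down gently rather than letting it fall, and leave the other things on the bench where they are.

Things in the scene. Friction and masses are not known exactly. Their poses are not given: they have to be found in the camera images.
- tub: Open parts box, plain grey plastic, loose, 0.35 kg: outside 82 (x) x 122 (y) mm, 66 mm high with its four 7 mm corner feet; walls 4 mm, inside 74 x 114 mm, inner floor at z = 11 mm. Origin: centre of the underside at the tips of the feet; z up, y along its length. Left or right (exchanged with the case).
- lid: Loose grey lid of the tub, 0.12 kg. Origin: centre of the underside; z out of its top, y along its length. Plug 68 (x) x 108 (y) mm, z = 0 to 6 mm, enters the tub with 3 mm play; plate 90 x 130 mm, z = 6 to 14, rests on the rim (seated, origin 60 mm above the tub's). Four pockets 16 mm square, 5 mm deep, at x = +-33, y = +-53 mm. Fits either way round.
- lid_rib (a point): Top centre of the lid's grip rib: 14 (x) x 60 (y) mm, rising from the plate's top, z = 14 to 34 mm; this point at z = 34 mm.
- lid_edge (a point): Middle of the lid's long edge at x = +45, z = 7 mm. At the start the lid stands in the rack: this edge is uppermost, 98 mm above the bench, the lid's z is level and points towards the robot (rib on the near side). Here the lid is 14 mm thick over plug and plate; the plug begins 11 mm and the rib 38 mm from the edge. It lifts straight up.
- case: Closed parts box, grey plastic, loose, 0.45 kg, lid fixed on, body 82 (x) x 122 (y) mm. Origin: centre of the underside at the tips of the feet; z up, y along its length. Four round-tipped feet 12 mm across, 7 mm high, at x = +-33, y = +-53 mm; hollow below, clears the rib of the lid. Stacked home (either way round) its origin is 9 mm above the lid's. Left or right.
- case_rib (a point): Top centre of the case's grip rib, 98 mm above the case's origin: rib 14 (x) x 60 (y) mm, rising 20 mm from the case's 90 x 130 mm top plate (z = 78 to 98 mm).
- elbow: Grey plastic pipe elbow lying flat, 26 mm in diameter, 50 g. Origin: on the bench under the bend where the legs' axes meet (axes 13 mm up); long leg 56 mm along +x, short leg 30 mm along +y. Good to grip across the long leg 38 mm out. Left or right (exchanged with the coupling).
- elbow_mid (a point): Point on the axis of the elbow's long leg, 20 mm from the bend.
- lid_rack: Fixed plywood rack: base 60 (x) x 150 (y) x 8 mm with two walls that rise to 38 mm and leave a 16 mm slot along y, 30 mm deep, in which the lid stands. Origin: centre of its underside; +x points away from the robot.
- mat: Fixed thin black rubber mat, 150 (x) x 180 (y) x 2 mm, kept clear, in front of the rack, room to lay the lid down. Origin: centre of its underside.
- coupling: Bystander: straight grey pipe coupling standing on end, 36 mm in diameter, 48 mm high, loose. Origin: centre of its underside.
- tee: Bystander: grey pipe tee lying flat, 70 x 50 x 30 mm, loose. Origin: under the middle of its straight run.
- wrench: Bystander: steel wrench 180 mm long, lying along y beyond the rack, loose. Origin: centre of its underside.
- cap: Bystander: grey pipe cap, 48 mm in diameter, 22 mm high, loose. Origin: centre of its underside.
There are look-alikes about, which are no part of the job. What is shaped like the lid but yellow is not meant.

How it is judged:
By the outcome, as a careful person would: the job done as asked, in the order asked, and still so for the second after the job is handed in, with the robot touching nothing.
It also fails if it takes over 72 s, if anything falls off the work surface, if the arm or the gripper's body presses on something with over 40 N, if the wrist force passes 120 N, or if a joint passes its speed limit or range.

## Working session

There is one attempt and no reset: what is moved stays moved. The work goes in short steps, Python scripts to look and compute and a shell command to move; the robot and the scene stay as the last step left them, time stands still between calls to the robot, and variables do not carry over. Pictures are saved under pics/ and viewed, about 8 in all and at most 12, crops included, and the job is handed in when it is done.

```bash
mkdir -p pics; cat > h.py <<'E'
import numpy as np,cv2
from cell import status,viewer,robot
def cam(n,save=None):
    c=viewer.read_camera(n)
    if save: cv2.imwrite('pics/'+save,cv2.cvtColor(c['image'],cv2.COLOR_RGB2BGR))
    return c
def world(c,u,v,d=None,z=None):
    """pixel -> world, with depth or on plane z"""
    M=np.linalg.inv(c['camera_from_world'])
    r=np.array([(u-c['cx'])/c['fx'],-(v-c['cy'])/c['fy'],-1.])
    w=M[:3,:3]@r; o=M[:3,3]
    if z is not None: d=(z-o[2])/w[2]
    return o+w*d
def cloud(c):
    H,W=c['range_z'].shape
    v,u=np.mgrid[:H,:W]; d=c['range_z'].astype(float)
    P=np.stack([(u-c['cx'])/c['fx']*d,-(v-c['cy'])/c['fy']*d,-d],-1)
    M=np.linalg.inv(c['camera_from_world'])
    P=P@M[:3,:3].T+M[:3,3]; P[d==0]=np.nan
    return P
E
python3 - <<'E'
from h import *
s=status.observe();print(s, robot.pinch_z)
for n in('top','side'):
    c=cam(n,n+'1.png');print(n,c['fx'],c['camera_from_world'].round(3).tolist(),[k for k in c])
    np.savez(n+'1.npz',**c)
E
```

```text
{'time': 0.0, 'qpos': array([-1.40599543e+00,  3.42713015e-01,  1.52500254e+00, -6.56096792e-07,
        1.27538439e+00, -1.46017478e-01]), 'qvel': array([ 0.00019229, -0.00047389,  0.00048926, -0.00180903,  0.00089209,
       -0.00015932]), 'joint_efforts': array([-2.58668239e-03, -4.31252074e+01, -2.44219744e+01,  7.16147362e-02,
        5.62680303e-02, -1.35671116e-04]), 'tool_pos': array([ 0.16051144, -0.49944476,  0.22605505]), 'tool_rot': array([-1.57228768e+00,  2.18689696e-04, -2.83077425e+00]), 'contact_force': array([ 0.32253442,  0.32252402, -0.422774  ]), 'torque': array([ 0.03873659, -0.03080145,  0.03044674]), 'opening': 0.09160877624341869} 0.0188
top 385.2800897639669 [[-0.012, -1.0, -0.012, 0.015], [0.989, -0.013, 0.146, -0.533], [-0.146, -0.01, 0.989, -1.095], [0.0, 0.0, 0.0, 1.0]] ['image', 'range_z', 'fx', 'fy', 'cx', 'cy', 'camera_from_world']
side 496.9403453133096 [[-0.744, -0.668, 0.02, 0.371], [0.402, -0.423, 0.812, -0.283], [-0.534, 0.612, 0.583, -0.99], [0.0, 0.0, 0.0, 1.0]] ['image', 'range_z', 'fx', 'fy', 'cx', 'cy', 'camera_from_world']
```

View pics/top1.png

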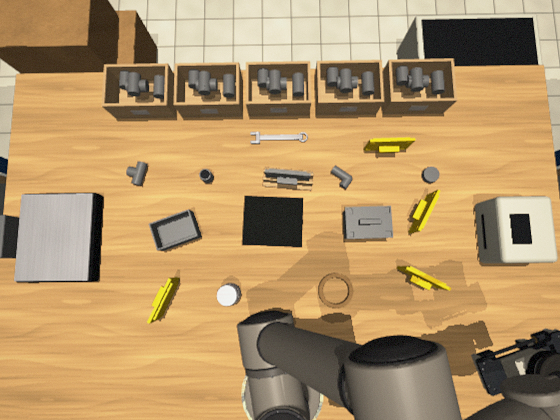

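View pics/side1.png

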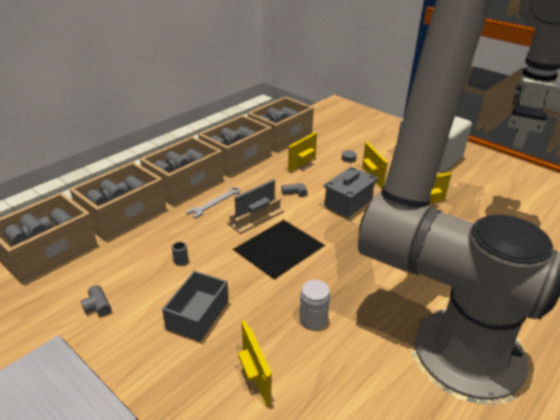

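The top view shows the tub at (176,230), the mat at (272,222), the case at (368,222), the elbow at (342,177) and the grey lid in the rack at (288,177). The coupling is at (206,176), the tee at (137,172) and the cap at (431,175). The yellow lids are decoys. The side view agrees.

```bash
python3 - <<'E'
from h import *
c=dict(np.load('top1.npz'));P=cloud(c)
img=c['image'];hsv=cv2.cvtColor(img,cv2.COLOR_RGB2HSV)
print('bench z',[world(c,u,v,c['range_z'][v,u])[2].round(4) for u,v in((230,180),(330,260),(110,250))])
def box(name,r,lo,hi,m=None):
    u0,u1,v0,v1=r;Q=P[v0:v1,u0:u1];ok=(Q[...,2]>lo)&(Q[...,2]<hi)
    S=img[v0:v1,u0:u1].astype(int); 
    ok&=(S.max(-1)-S.min(-1)<40)
    q=Q[ok]
    if len(q)<4: print(name,'few');return
    (cx,cy),(w,h),a=cv2.minAreaRect(q[:,:2].astype(np.float32))
    print(name,len(q),'c',round(cx,4),round(cy,4),'wh',round(w,4),round(h,4),'ang',round(a,1),'z med/max',q[:,2].min().round(3),np.median(q[:,2]).round(4),q[:,2].max().round(4))
box('tub rim',(145,208,200,255),.05,.09)
box('case rib',(335,400,195,245),.088,.11)
box('case plate',(335,400,195,245),.06,.088)
box('lid',(255,322,155,200),.075,.12)
box('rack',(255,322,155,200),.02,.045)
box('elbow',(326,358,160,192),.008,.035)
box('coupling',(195,218,165,187),.03,.06)
m=np.zeros(img.shape[:2]);q=P[190:252,235:310][img[190:252,235:310].max(-1)<40]
print('mat',cv2.minAreaRect(q[:,:2].astype(np.float32)),np.nanmedian(q[:,2]))
b=cv2.cvtColor(img,cv2.COLOR_RGB2BGR)
a1=cv2.resize(b[155:200,315:370],(440,360),interpolation=2);a2=cv2.resize(b[155:200,255:300],(360,360),interpolation=2)
cv2.imwrite('pics/crop1.png',np.hstack([a1,a2]))
E
```

```text
bench z [np.float64(0.0007), np.float64(-0.0014), np.float64(-0.0008)]
tub rim 310 c 0.4646 0.3062 wh 0.0821 0.121 ang 19.6 z med/max 0.05 0.0644 0.0718
case rib 118 c 0.4776 -0.2486 wh 0.0144 0.0582 ang 1.0 z med/max 0.088 0.0975 0.1029
case plate 1342 c 0.4778 -0.2495 wh 0.0899 0.1304 ang 0.9 z med/max 0.064 0.0778 0.0849
lid 252 c 0.6219 -0.0235 wh 0.127 0.0154 ang 83.9 z med/max 0.075 0.0955 0.1039
rack 47 c 0.6207 -0.0264 wh 0.1418 0.0318 ang 84.4 z med/max 0.021 0.0352 0.0447
elbow 227 c 0.6233 -0.1844 wh 0.0665 0.0421 ang 51.8 z med/max 0.013 0.0248 0.0313
coupling 122 c 0.6285 0.2191 wh 0.0335 0.0316 ang 43.9 z med/max 0.03 0.0489 0.0539
mat ((nan, nan), (0.0, 0.0), 0.0) 0.0021964346724167028
```

View pics/crop1.png

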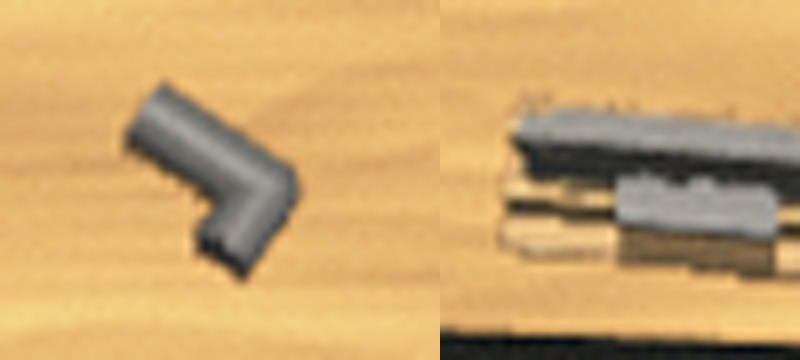

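The crop confirms the elbow at (342,177): the bend is at right, the long leg points up-left (world +x,+y) and the short leg down-left. It also shows the grey lid in the wooden rack with its rib on the near side. Before the first grasp I'll check its clearance to the neighbours.

```bash
cat >> h.py <<'E'
from scipy.spatial.transform import Rotation as Rn
def plan(p,yaw_deg,R=None):
    s=status.observe(); R0=Rn.from_euler('xyz',s['tool_rot']).as_matrix()
    if R is None: R=Rn.from_euler('xyz',[-np.pi/2,0,np.deg2rad(yaw_deg)]).as_matrix()
    d=R0.T@(np.array(p)-s['tool_pos'])*100; r=Rn.from_matrix(R0.T@R).as_rotvec()
    print('from',s['tool_pos'].round(4),'yaw',np.rad2deg(s['tool_rot']).round(1),'t',s['time'],'F',s['contact_force'].round(1),'open',round(s['opening'],4))
    print('row',d.round(2),r.round(3),'axes x',R0[:,0].round(2),'z',R0[:,2].round(2))
E
python3 - <<'E'
from h import *
c=dict(np.load('top1.npz'));P=cloud(c);g=np.array([.6402,-.1767])
for yaw in (40,45,51.8,58,65):
    a=np.deg2rad(yaw);t=np.array([np.cos(a),np.sin(a)]);n=np.array([-t[1],t[0]])
    Q=P[100:260,150:480].reshape(-1,3);Q=Q[Q[:,2]>.06];d=Q[:,:2]-g
    ex=np.maximum(abs(d@t)-.0375,0);ey=np.maximum(abs(d@n)-.095,0);D=np.hypot(ex,ey)
    i=np.argsort(D)[:3];print(yaw,D[i].round(4),Q[i].round(3).tolist())
plan([.6402,-.1767,.16],-128.2)
q=P[190:252,235:310][(c['image'][190:252,235:310].max(-1)<40)];q=q[np.isfinite(q[:,0])]
print(cv2.minAreaRect(q[:,:2].astype(np.float32)))
E
```

```text
40 [0. 0. 0.] [[0.608, -0.086, 0.075], [0.609, -0.083, 0.068], [0.609, -0.084, 0.098]]
45 [0.0039 0.0049 0.0055] [[0.608, -0.086, 0.075], [0.609, -0.085, 0.085], [0.609, -0.084, 0.098]]
51.8 [0.0093 0.0109 0.0112] [[0.707, -0.26, 0.073], [0.708, -0.262, 0.09], [0.708, -0.262, 0.079]]
58 [0.0061 0.0076 0.0079] [[0.707, -0.26, 0.073], [0.708, -0.262, 0.09], [0.708, -0.263, 0.062]]
65 [0.0091 0.0092 0.0099] [[0.711, -0.26, 0.062], [0.711, -0.26, 0.088], [0.71, -0.261, 0.084]]
from [ 0.1605 -0.4995  0.2261] yaw [ -90.1    0.  -162.2] t 0.1 F [0.1 0.1 0.4] open 0.092
row [-55.54   6.64 -16.05] [ 0.001 -0.593 -0.001] axes x [-0.95 -0.31 -0.  ] z [ 0.31 -0.95 -0.  ]
((0.4933320879936218, 0.02127651870250702), (0.17686912417411804, 0.14657925069332123), 86.98405456542969)
```

```bash
python3 -m pendant '[[[-55.5,6.6,-16,0,-0.593,0,9.1],[-55.5,6.6,-16,0,-0.593,0,9.1],[-55.5,6.6,-16,0,-0.593,0,9.1],[-55.5,6.6,-16,0,-0.593,0,9.1],[-55.5,6.6,-16,0,-0.593,0,9.1],[-55.5,6.6,-16,0,-0.593,0,9.1],[-55.5,6.6,-16,0,-0.593,0,9.1],[-55.5,6.6,-16,0,-0.593,0,9.1],[-55.5,6.6,-16,0,-0.593,0,9.1],[-55.5,6.6,-16,0,-0.593,0,9.1],[-55.5,6.6,-16,0,-0.593,0,9.1],[-55.5,6.6,-16,0,-0.593,0,9.1],[-55.5,6.6,-16,0,-0.593,0,9.1],[-55.5,6.6,-16,0,-0.593,0,9.1]]]'
python3 - <<'E'
from h import *
plan([.6402,-.1767,.004],-128.2)
c=cam('wrist','w1.png');P=cloud(c)
ok=(P[...,2]>.008)&(P[...,2]<.035)&(np.hypot(P[...,0]-.623,P[...,1]+.184)<.06)
q=P[ok];print(len(q),cv2.minAreaRect(q[:,:2].astype(np.float32)),np.percentile(q[:,2],98),P[:,:,2].flat[::9000].round(3))
E
```

```text
time: 1.5
tool_pos: [0.6397, -0.1773, 0.1597]
tool_rot: [-1.572, -0.001, -2.236]
contact_force: [-0.8, -0.6, -0.0]
opening: 0.091
from [ 0.6397 -0.1773  0.1597] yaw [-9.010e+01 -1.000e-01 -1.281e+02] t 1.5 F [-0.8 -0.6 -0. ] open 0.091
row [-0.09 15.57  0.03] [0.002 0.001 0.001] axes x [-0.62 -0.79  0.  ] z [ 0.79 -0.62 -0.  ]
3093 ((0.625706672668457, -0.1857576072216034), (0.06857326626777649, 0.042949333786964417), 54.028141021728516) 0.028300523905361703 [ 0.003 -0.001  0.099  0.077  0.039  0.008 -0.001  0.002  0.001  0.002
 -0.     0.002  0.001  0.002  0.003  0.238  0.235  0.243  0.245  0.009
  0.002  0.254  0.263  0.268  0.27   0.269  0.246]
```

View pics/w1.png

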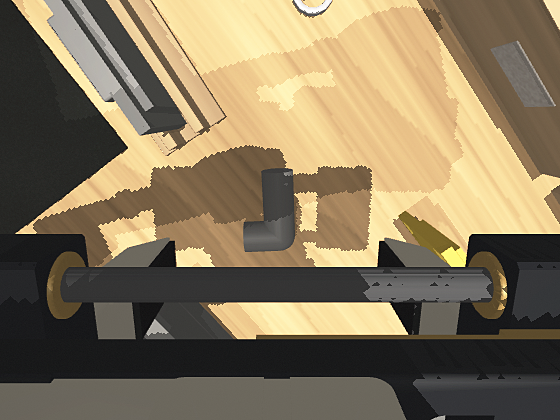

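The wrist view shows the elbow at (275,215) with its long leg pointing up in the image, between the open fingers. The rectangle measures 68.6 x 43 mm, as expected. I'll correct by 2 mm and 2°, descend and grip.

```bash
python3 -m pendant '[[[-0.1,5,0.2,0,-0.035,0,9.1],[-0.1,9,0.2,0,-0.035,0,8],[-0.1,12.5,0.2,0,-0.035,0,6.5],[-0.1,14.5,0.2,0,-0.035,0,6],[-0.1,15.5,0.2,0,-0.035,0,6],[-0.1,15.5,0.2,0,-0.035,0,6],[-0.1,15.5,0.2,0,-0.035,0,1.5],[-0.1,15.5,0.2,0,-0.035,0,1.5],[-0.1,15.5,0.2,0,-0.035,0,1.5],[-0.1,15.5,0.2,0,-0.035,0,1.5],[-0.1,15.5,0.2,0,-0.035,0,1.5],[-0.1,15.5,0.2,0,-0.035,0,1.5]]]' 15
python3 - <<'E'
from h import *
plan([.4646,.3062,.25],-70.4)
E
```

```text
time: 2.75
tool_pos: [0.6425, -0.1782, 0.0062]
tool_rot: [-1.57, 0.0, -2.203]
contact_force: [-0.5, -0.0, 4.0]
opening: 0.0254
from [ 0.6425 -0.1782  0.0062] yaw [ -90.     0.  -126.2] t 2.75 F [-0.5 -0.   4. ] open 0.0254
row [-28.59 -24.4  -42.95] [-0.001 -0.974  0.   ] axes x [-0.59 -0.81 -0.  ] z [ 0.81 -0.59  0.  ]
```

```bash
python3 -m pendant '[[[0,-4,0,0,0,0,1.5],[0,-9,0,0,0,0,1.5],[0,-14,0,0,0,0,1.5],[0,-19,0,0,0,0,1.5],[-29.6,-19.4,-44.3,0,-0.974,0,1.5],[-29.6,-19.4,-44.3,0,-0.974,0,1.5],[-29.6,-19.4,-44.3,0,-0.974,0,1.5],[-29.6,-19.4,-44.3,0,-0.974,0,1.5],[-29.6,-19.4,-44.3,0,-0.974,0,1.5],[-29.6,-19.4,-44.3,0,-0.974,0,1.5],[-29.6,-19.4,-44.3,0,-0.974,0,1.5],[-29.6,-19.4,-44.3,0,-0.974,0,1.5],[-29.6,-19.4,-44.3,0,-0.974,0,1.5],[-29.6,-19.4,-44.3,0,-0.974,0,1.5],[-29.6,-19.4,-44.3,0,-0.974,0,1.5],[-29.6,-19.4,-44.3,0,-0.974,0,1.5],[-29.6,-19.4,-44.3,0,-0.974,0,1.5],[-29.6,-19.4,-44.3,0,-0.974,0,1.5]]]'
python3 - <<'E'
from h import *
plan([.4600,.3220,.025],-70.4)
c=cam('wrist','w2.png');P=cloud(c)
def rim(P,tag):
    ok=(P[...,2]>.055)&(P[...,2]<.075)&(np.hypot(P[...,0]-.465,P[...,1]-.306)<.09)
    q=P[ok];print(tag,len(q),cv2.minAreaRect(q[:,:2].astype(np.float32)),np.median(q[:,2]))
rim(P,'wrist');c=cam('side');rim(cloud(c),'side');c=cam('top');rim(cloud(c),'top')
E
```

```text
time: 4.55
tool_pos: [0.46, 0.3214, 0.1995]
tool_rot: [-1.571, -0.001, -1.23]
contact_force: [0.3, 0.1, -0.5]
opening: 0.0253
from [0.46   0.3214 0.1995] yaw [-90.   -0.  -70.4] t 4.55 F [ 0.3  0.1 -0.5] open 0.0253
row [-0.07 17.45  0.03] [ 0.    -0.001  0.001] axes x [ 0.33 -0.94  0.  ] z [ 0.94  0.33 -0.  ]
wrist 2000 ((0.46078047156333923, 0.3233940005302429), (0.08212903141975403, 0.08591803908348083), 19.446495056152344) 0.06702097279682578
side 749 ((0.46404218673706055, 0.3067350685596466), (0.08468420803546906, 0.12709537148475647), 19.34575653076172) 0.06335024465578909
top 180 ((0.46529415249824524, 0.3055119216442108), (0.08285732567310333, 0.11984100192785263), 19.5677433013916) 0.06510335403148715
```

View pics/w2.png

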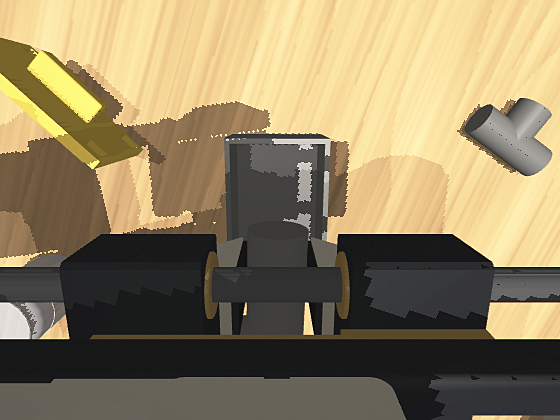

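The elbow is held above the tub, whose interior lies around (278,190), and the jaws are aligned with its width. All three cameras agree on the tub pose to within about 1 mm. Now I'll lower, release and rise.

```bash
python3 -m pendant '[[[0,5,0,0,0,0,1.5],[0,10,0,0,0,0,1.5],[0,14,0,0,0,0,1.5],[0,16.5,0,0,0,0,1.5],[0,17.4,0,0,0,0,1.5],[0,17.4,0,0,0,0,1.5],[0,17.4,0,0,0,0,3.2],[0,17.4,0,0,0,0,3.2],[0,17.4,0,0,0,0,3.2],[0,17.4,0,0,0,0,3.2],[0,15,0,0,0,0,3.2],[0,11,0,0,0,0,3.2],[0,6,0,0,0,0,3.2],[0,1,0,0,0,0,5],[0,-4,0,0,0,0,5]]]'
python3 - <<'E'
from h import *
c=cam('wrist','w3.png');P=cloud(c)
# fine lid-edge measurement from top+side
for n in('top','side'):
    P=cloud(cam(n)) ; ok=(P[...,2]>.085)&(P[...,2]<.108)&(abs(P[...,0]-.622)<.04)&(abs(P[...,1]+.0235)<.08);q=P[ok];print(n,len(q),cv2.minAreaRect(q[:,:2].astype(np.float32)),np.percentile(q[:,2],95))
    ok=(P[...,2]>.03)&(P[...,2]<.07)&(abs(P[...,0]-.465)<.08)&(abs(P[...,1]-.306)<.08)
plan([.6219,-.0235,.20],-6)
E
```

```text
time: 6.2
tool_pos: [0.4593, 0.3221, 0.2422]
tool_rot: [-1.57, -0.0, -1.229]
contact_force: [1.4, 0.2, -0.7]
opening: 0.0437
top 202 ((0.621551513671875, -0.02250642329454422), (0.13010002672672272, 0.01522747240960598), 84.2333984375) 0.10127368226666714
side 244 ((0.6186776757240295, -0.022780276834964752), (0.1334770917892456, 0.014533351175487041), 85.29469299316406) 0.09885253588626987
from [0.4611 0.3232 0.244 ] yaw [-89.5   0.1 -70.4] t 6.35 F [ 0.8 -0.2 -0. ] open 0.0493
row [38.06  4.39  3.47] [-0.009 -1.124  0.004] axes x [ 0.34 -0.94 -0.  ] z [0.94 0.34 0.01]
```

View pics/w3.png

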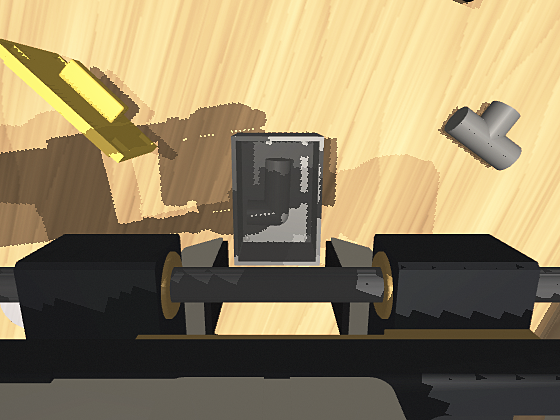

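The elbow lies flat in the tub at (278,190), clear of the walls. Next is the lid edge: I'll hover above it and measure from close by.

```bash
python3 - <<'E'
from h import *
plan([.6205,-.0225,.15],-95)
E
```

```text
from [0.4611 0.3232 0.244 ] yaw [-89.5   0.1 -70.4] t 6.35 F [ 0.8 -0.2 -0. ] open 0.0493
row [37.92  9.39  3.33] [-0.008  0.429 -0.003] axes x [ 0.34 -0.94 -0.  ] z [0.94 0.34 0.01]
```

```bash
python3 -m pendant '[[[37.9,9.4,3.3,0,0.429,0,5],[37.9,9.4,3.3,0,0.429,0,5],[37.9,9.4,3.3,0,0.429,0,5],[37.9,9.4,3.3,0,0.429,0,5],[37.9,9.4,3.3,0,0.429,0,5],[37.9,9.4,3.3,0,0.429,0,5],[37.9,9.4,3.3,0,0.429,0,5],[37.9,9.4,3.3,0,0.429,0,5],[37.9,9.4,3.3,0,0.429,0,5],[37.9,9.4,3.3,0,0.429,0,5],[37.9,9.4,3.3,0,0.429,0,5]]]'
python3 - <<'E'
from h import *
for n in('wrist','top','side'):
    P=cloud(cam(n)); ok=(P[...,2]>.085)&(P[...,2]<.106)&(abs(P[...,0]-.622)<.03)&(abs(P[...,1]+.0235)<.08);q=P[ok]
    if len(q)>10:print(n,len(q),cv2.minAreaRect(q[:,:2].astype(np.float32)),np.percentile(q[:,2],[50,95]))
plan([.6205,-.0225,.062],-95)
E
```

```text
time: 7.45
tool_pos: [0.6172, -0.0226, 0.1452]
tool_rot: [-1.572, 0.0, -1.657]
contact_force: [0.0, 0.3, 0.8]
opening: 0.0501
wrist 3836 ((0.6241861581802368, -0.024217039346694946), (0.13062255084514618, 0.014012636616826057), 84.09918212890625) [0.09901344 0.10038551]
top 30 ((0.6226168870925903, -0.014246080070734024), (0.11327425390481949, 0.01281722541898489), 83.77178955078125) [0.09707241 0.10126506]
side 243 ((0.6190634965896606, -0.02161545306444168), (0.13292169570922852, 0.015202773734927177), 83.25273132324219) [0.09450951 0.09945701]
from [ 0.6176 -0.0223  0.1461] yaw [-90.   -0.  -94.9] t 7.6 F [0.2 0.6 0.6] open 0.0499
row [-0.    8.41  0.29] [-0.     0.002  0.   ] axes x [-0.09 -1.    0.  ] z [ 1.   -0.09  0.  ]
```

```bash
python3 -m pendant '[[[0,2,0.5,0,0.019,0,5],[0,5,0.5,0,0.019,0,4.5],[0,7.5,0.5,0,0.019,0,4],[0,8.2,0.5,0,0.019,0,4],[0,8.2,0.5,0,0.019,0,4],[0,8.2,0.5,0,0.019,0,4],[0,8.2,0.5,0,0.019,0,0.5],[0,8.2,0.5,0,0.019,0,0.5],[0,8.2,0.5,0,0.019,0,0.5],[0,8.2,0.5,0,0.019,0,0.5],[0,8.2,0.5,0,0.019,0,0.5]]]' 40
python3 - <<'E'
from h import *
plan([.6205,-.0225,.062],-95)
E
```

```text
time: 8.7
tool_pos: [0.6231, -0.0242, 0.0642]
tool_rot: [-1.57, -0.0, -1.677]
contact_force: [-0.2, 0.0, 3.4]
opening: 0.0137
from [ 0.6231 -0.0242  0.0642] yaw [-90.   -0.  -96.1] t 8.7 F [-0.2  0.   3.4] open 0.0137
row [-0.15  0.22 -0.28] [-0.001 -0.019  0.   ] axes x [-0.11 -0.99  0.  ] z [ 0.99 -0.11  0.  ]
```

Gripped: the opening is 13.7 mm against a thickness of 14. I'll lift it clear, then carry it over the mat tilted 40° (rib side up).

```bash
python3 - <<'E'
from h import *
R=Rn.from_euler('y',40,degrees=True).as_matrix()@Rn.from_euler('xyz',[-np.pi/2,0,-np.pi/2]).as_matrix()
plan([.461,.02,.13],0,R)
E
```

```text
from [ 0.6231 -0.0242  0.0642] yaw [-90.   -0.  -96.1] t 8.7 F [-0.2  0.   3.4] open 0.0137
row [ -2.68  -6.59 -16.58] [-0.698 -0.102 -0.037] axes x [-0.11 -0.99  0.  ] z [ 0.99 -0.11  0.  ]
```

```bash
python3 -m pendant '[[[0,-3,0,0,0,0,0.5],[0,-7,0,0,0,0,0.5],[0,-11,0,0,0,0,0.5],[-1.3,-11,-8,-0.3,-0.05,-0.02,0.5],[-2.7,-8,-16.6,-0.698,-0.102,-0.037,0.5],[-2.7,-6.6,-16.6,-0.698,-0.102,-0.037,0.5],[-2.7,-6.6,-16.6,-0.698,-0.102,-0.037,0.5],[-2.7,-6.6,-16.6,-0.698,-0.102,-0.037,0.5],[-2.7,-6.6,-16.6,-0.698,-0.102,-0.037,0.5],[-2.7,-6.6,-16.6,-0.698,-0.102,-0.037,0.5],[-2.7,-6.6,-16.6,-0.698,-0.102,-0.037,0.5],[-2.7,-6.6,-16.6,-0.698,-0.102,-0.037,0.5]]]'
python3 - <<'E'
from h import *
R=Rn.from_euler('y',40,degrees=True).as_matrix()@Rn.from_euler('xyz',[-np.pi/2,0,-np.pi/2]).as_matrix()
plan([.461,.02,.048],0,R); print(status.observe()['qpos'].round(2))
cam('side','s2.png')
E
```

```text
time: 9.9
tool_pos: [0.4609, 0.0201, 0.1308]
tool_rot: [-2.266, -0.0, -1.571]
contact_force: [0.4, 0.3, -1.1]
opening: 0.0138
from [0.4609 0.0201 0.1308] yaw [-129.8   -0.   -90. ] t 9.9 F [ 0.4  0.3 -1.1] open 0.0138
row [0.01 6.35 5.31] [-0.003 -0.     0.   ] axes x [-0. -1.  0.] z [ 0.77 -0.   -0.64]
[-0.08  0.75  1.3  -0.06  1.78 -0.08]
```

View pics/s2.png

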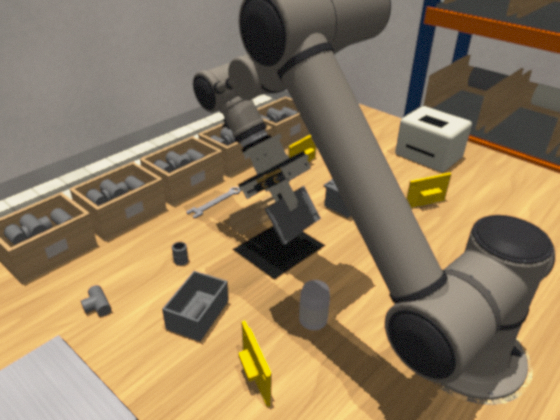

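The side view shows the lid at (292,215), held over the mat and tilted with the rib side up. I'll lower it until its near edge touches the mat.

```bash
python3 -m pendant '[[[0,3,2.5,0,0,0,0.5],[0,5,4.2,0,0,0,0.5],[0,6,5,0,0,0,0.5],[0,6.4,5.35,0,0,0,0.5],[0,6.4,5.35,0,0,0,0.5]]]'
python3 - <<'E'
from h import *
P=cloud(cam('side')); ok=(abs(P[...,0]-.44)<.06)&(abs(P[...,1]-.02)<.06)&(P[...,2]>.008)&(P[...,2]<.03);q=P[ok];i=np.argsort(q[:,0])[:5];print(len(q),q[:,2].min(),q[i].round(3))
E
```

```text
time: 10.45
tool_pos: [0.4606, 0.0202, 0.0466]
tool_rot: [-2.269, 0.0, -1.571]
contact_force: [-0.1, -0.1, -0.3]
opening: 0.0139
449 0.008002725403511213 [[0.418 0.001 0.012]
 [0.418 0.049 0.01 ]
 [0.418 0.019 0.01 ]
 [0.418 0.03  0.011]
 [0.418 0.052 0.009]]
```

```bash
python3 -m pendant '[[[0,0.1,0.1,0,0,0,0.5],[0,0.1,0.1,0,0,0,2],[0,0.1,0.1,0,0,0,2.5],[0,0.1,0.1,0,0,0,3],[0,0.1,0.1,0,0,0,4],[0,0.1,0.1,0,0,0,5],[0,0.1,0.1,0,0,0,6],[0,0.1,0.1,0,0,0,7],[0,0.1,0.1,0,0,0,7],[0,0.1,0.1,0,0,0,7],[0,0.1,0.1,0,0,0,7]]]' 20
python3 - <<'E'
from h import *
plan([.46,.02,.05],-90)
cam('side','s3.png')
b=cv2.imread('pics/s3.png');cv2.imwrite('pics/s3c.png',cv2.resize(b[130:310,180:390],None,fx=3,fy=3))
E
```

```text
time: 11.6
tool_pos: [0.4606, 0.0203, 0.0449]
tool_rot: [-2.27, 0.0, -1.57]
contact_force: [-0.2, -0.6, -0.3]
opening: 0.0698
from [0.4606 0.0203 0.0449] yaw [-130.    0.  -90.] t 11.6 F [-0.2 -0.6 -0.3] open 0.0698
row [ 0.03 -0.36 -0.37] [0.699 0.    0.   ] axes x [ 0. -1. -0.] z [ 0.77  0.   -0.64]
```

View pics/s3c.png

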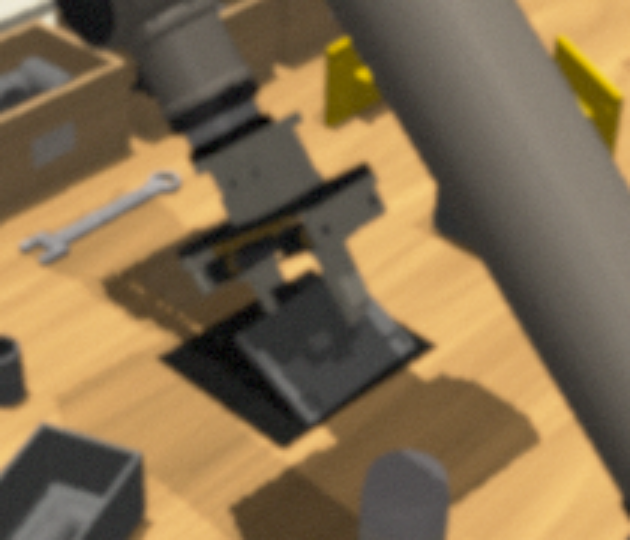

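The lid leans on the lower finger with its rib up (crop (325,345)). I'll withdraw along the finger axis to let it down.

```bash
python3 -m pendant '[[[0,-1.5,0,0,0,0,7],[0,-3.5,0,0,0,0,7],[0,-5.5,0,0,0,0,7],[0,-8,0,0,0,0,7],[0,-11,0,0,0,0,7],[0,-15,0,0,0,0,7],[0,-18,0,0,0,0,7],[0,-18,0,0,0,0,7],[0,-18,0,0,0,0,7]]]'
python3 - <<'E'
from h import *
for n in('top','side','wrist'):
    P=cloud(cam(n,n+'4.png')); Q=P[(abs(P[...,0]-.46)<.11)&(abs(P[...,1]-.02)<.12)&(P[...,2]>.010)&(P[...,2]<.05)]
    for lo,hi in((.010,.025),(.030,.045)):
        q=Q[(Q[:,2]>lo)&(Q[:,2]<hi)]
        if len(q)>10: print(n,lo,len(q),cv2.minAreaRect(q[:,:2].astype(np.float32)),np.median(q[:,2]))
plan([.46,.02,.12],0)
E
```

```text
time: 12.55
tool_pos: [0.5762, 0.0203, 0.1821]
tool_rot: [-2.27, 0.0, -1.57]
contact_force: [-1.3, 0.4, -0.5]
opening: 0.0696
side 0.01 1173 ((0.4714459776878357, 0.021311260759830475), (0.1352795660495758, 0.09344145655632019), 89.67701721191406) 0.015475642475603402
side 0.03 118 ((0.47020745277404785, 0.02333899959921837), (0.06061366945505142, 0.017009947448968887), 87.33112335205078) 0.03466119254296762
wrist 0.01 9786 ((0.4738074243068695, 0.019736219197511673), (0.091326043009758, 0.12944482266902924), 0.16606687009334564) 0.017174845116614962
wrist 0.03 1049 ((0.4739209711551666, 0.02033732458949089), (0.01542937196791172, 0.060230303555727005), 0.4542936384677887) 0.0368754253189279
from [0.5753 0.0204 0.1816] yaw [-130.2    0.   -90. ] t 12.7 F [-0.8  0.4 -0.4] open 0.0699
row [ 0.03 12.15 -4.83] [ 0.549 -1.5   -0.549] axes x [ 0. -1. -0.] z [ 0.76  0.   -0.65]
```

The lid lies flat on the mat, rib up. The plate top is at about 16 mm, the rib top at about 36 mm, the centre at (0.473, 0.0205) and the yaw about 0. I'll untilt above the rib.

```bash
python3 - <<'E'
from h import *
plan([.473,.0205,.09],-90)
E
```

```text
from [0.5753 0.0204 0.1816] yaw [-130.2    0.   -90. ] t 12.7 F [-0.8  0.4 -0.4] open 0.0699
row [-1.00e-02  1.36e+01 -1.90e+00] [ 0.702  0.    -0.   ] axes x [ 0. -1. -0.] z [ 0.76  0.   -0.65]
```

```bash
python3 -m pendant '[[[0,2,-1,0.15,0,0,5],[0,6,-1.9,0.4,0,0,5],[0,10,-1.9,0.702,0,0,5],[0,13.6,-1.9,0.702,0,0,5],[0,13.6,-1.9,0.702,0,0,5],[0,13.6,-1.9,0.702,0,0,5],[0,13.6,-1.9,0.702,0,0,5],[0,13.6,-1.9,0.702,0,0,5],[0,13.6,-1.9,0.702,0,0,5]]]'
python3 - <<'E'
from h import *
for n in('wrist','side'):
    P=cloud(cam(n)); Q=P[(abs(P[...,0]-.473)<.1)&(abs(P[...,1]-.02)<.1)]
    for lo,hi in((.012,.022),(.030,.045)):
        q=Q[(Q[:,2]>lo)&(Q[:,2]<hi)]
        if len(q)>10: print(n,lo,len(q),cv2.minAreaRect(q[:,:2].astype(np.float32)),np.median(q[:,2]))
plan([.473,.0205,.018],-90)
E
```

```text
time: 13.6
tool_pos: [0.4757, 0.0201, 0.0911]
tool_rot: [-1.568, -0.0, -1.571]
contact_force: [0.4, -0.1, 0.1]
opening: 0.0499
wrist 0.012 19119 ((0.4733303487300873, 0.0201028473675251), (0.09031591564416885, 0.13028928637504578), 0.08452935516834259) 0.017426408777717145
wrist 0.03 2214 ((0.4731816053390503, 0.021718326956033707), (0.013770093210041523, 0.05815302953124046), 0.1969911903142929) 0.03731140521778184
side 0.012 1080 ((0.471354216337204, 0.022387083619832993), (0.09443049132823944, 0.13518758118152618), 0.19096995890140533) 0.015532110245971786
side 0.03 113 ((0.4706883728504181, 0.021147865802049637), (0.063640296459198, 0.016221189871430397), 88.61015319824219) 0.034669943295119854
from [0.4756 0.0201 0.0907] yaw [-89.8  -0.  -90. ] t 13.7 F [ 0.   0.1 -0.1] open 0.0502
row [-0.04  7.27 -0.28] [-0.003  0.     0.   ] axes x [ 0. -1.  0.] z [1. 0. 0.]
```

```bash
python3 -m pendant '[[[0,3,-0.25,0,0,0,5],[0,5.5,-0.25,0,0,0,4],[0,6.8,-0.25,0,0,0,4],[0,7.2,-0.25,0,0,0,4],[0,7.2,-0.25,0,0,0,4],[0,7.2,-0.25,0,0,0,0.5],[0,7.2,-0.25,0,0,0,0.5],[0,7.2,-0.25,0,0,0,0.5],[0,7.2,-0.25,0,0,0,0.5],[0,7.2,-0.25,0,0,0,0.5]]]' 40
python3 - <<'E'
from h import *
plan([.4647,.3060,.15],-70.5)
E
```

```text
time: 14.7
tool_pos: [0.4724, 0.0202, 0.0193]
tool_rot: [-1.566, -0.0, -1.57]
contact_force: [-1.5, 0.2, 4.1]
opening: 0.0139
from [0.4724 0.0202 0.0193] yaw [-89.8  -0.  -90. ] t 14.7 F [-1.5  0.2  4.1] open 0.0139
row [-28.57 -13.08  -0.7 ] [-0.004 -0.34   0.001] axes x [ 0. -1.  0.] z [1. 0. 0.]
```

```bash
python3 -m pendant '[[[0,-3,0,0,0,0,0.5],[0,-8,0,0,0,0,0.5],[0,-13,0,0,0,0,0.5],[-28.6,-13,-0.7,0,-0.34,0,0.5],[-28.6,-13,-0.7,0,-0.34,0,0.5],[-28.6,-13,-0.7,0,-0.34,0,0.5],[-28.6,-13,-0.7,0,-0.34,0,0.5],[-28.6,-13,-0.7,0,-0.34,0,0.5],[-28.6,-13,-0.7,0,-0.34,0,0.5],[-28.6,-13,-0.7,0,-0.34,0,0.5],[-28.6,-13,-0.7,0,-0.34,0,0.5],[-28.6,-13,-0.7,0,-0.34,0,0.5]]]'
python3 - <<'E'
from h import *
for n in('wrist','side','top'):
    P=cloud(cam(n,n+'5.png')); Q=P[(np.hypot(P[...,0]-.465,P[...,1]-.306)<.095)]
    for lo,hi in((.055,.072),(.137,.155)):
        q=Q[(Q[:,2]>lo)&(Q[:,2]<hi)]
        if len(q)>10: print(n,lo,len(q),cv2.minAreaRect(q[:,:2].astype(np.float32)),np.median(q[:,2]))
plan([.4647,.3060,.08],-70.5)
E
```

```text
time: 15.9
tool_pos: [0.4644, 0.3051, 0.1485]
tool_rot: [-1.569, -0.002, -1.231]
contact_force: [-0.1, -0.5, -0.7]
opening: 0.0131
wrist 0.137 24589 ((0.4615238606929779, 0.31671246886253357), (0.09063650667667389, 0.10587568581104279), 19.52875518798828) 0.14647040085720064
side 0.055 567 ((0.46411290764808655, 0.30699026584625244), (0.08472824096679688, 0.1261901557445526), 19.633024215698242) 0.06301020086059139
side 0.137 1565 ((0.4635676145553589, 0.3073517680168152), (0.09284158051013947, 0.1321636438369751), 19.678619384765625) 0.1448095011832805
top 0.055 108 ((0.47344475984573364, 0.2811696529388428), (0.08196888864040375, 0.06764118373394012), 19.27103614807129) 0.06526226881615049
top 0.137 632 ((0.47488540410995483, 0.2754967510700226), (0.09040345996618271, 0.06594013422727585), 18.87403678894043) 0.14516966477312787
from [0.4648 0.305  0.1489] yaw [-89.8  -0.1 -70.6] t 16.05 F [-0.4 -1.  -1. ] open 0.0134
row [-0.11  6.89  0.  ] [-0.003 -0.002  0.001] axes x [ 0.33 -0.94  0.  ] z [0.94 0.33 0.  ]
```

The side camera puts the lid centre within 0.6 mm of the tub centre and their yaws within 0.1°, well inside the 3 mm play. Lowering.

```bash
python3 -m pendant '[[[0,3,0,0,0,0,0.5],[0,5,0,0,0,0,0.5],[0,6,0,0,0,0,0.5],[0,6.5,0,0,0,0,0.5],[0,6.8,0,0,0,0,0.5],[0,7,0,0,0,0,0.5],[0,7.1,0,0,0,0,0.5],[0,7.1,0,0,0,0,0.5]]]'
python3 - <<'E'
from h import *
plan([.4647,.3060,.08],-70.5)
E
```

```text
time: 16.85
tool_pos: [0.465, 0.3064, 0.0782]
tool_rot: [-1.567, -0.001, -1.23]
contact_force: [-0.4, -0.9, -1.7]
opening: 0.014
from [0.465  0.3064 0.0782] yaw [-89.8  -0.1 -70.5] t 16.85 F [-0.4 -0.9 -1.7] open 0.014
row [ 0.03 -0.18 -0.04] [-0.004  0.     0.001] axes x [ 0.33 -0.94  0.  ] z [0.94 0.33 0.  ]
```

Reached within 1 mm of seated with no resistance. I'll release, rise and check.

```bash
python3 -m pendant '[[[0,0.1,0,0,0,0,0.5],[0,0.1,0,0,0,0,4],[0,0.1,0,0,0,0,4],[0,0.1,0,0,0,0,4],[0,0.1,0,0,0,0,4],[0,-2,0,0,0,0,4.5],[0,-6,0,0,0,0,5],[0,-11,0,0,0,0,5],[0,-15,0,0,0,0,5],[0,-15,0,0,0,0,5]]]'
python3 - <<'E'
from h import *
for n in('wrist','side','top'):
    P=cloud(cam(n,n+'6.png')); Q=P[(np.hypot(P[...,0]-.465,P[...,1]-.306)<.095)]
    for lo,hi in((.066,.082),(.087,.1)):
        q=Q[(Q[:,2]>lo)&(Q[:,2]<hi)]
        if len(q)>50:
            A=np.c_[q[:,:2]-[.465,.306],np.ones(len(q))];k=np.linalg.lstsq(A,q[:,2],rcond=None)[0]
            print(n,lo,len(q),cv2.minAreaRect(q[:,:2].astype(np.float32)),np.median(q[:,2]),'slope/z',k.round(4))
    Q=P[(abs(P[...,0]-.478)<.08)&(abs(P[...,1]+.249)<.08)]
    q=Q[(Q[:,2]>.09)&(Q[:,2]<.106)]
    if len(q)>20: print(n,'caserib',cv2.minAreaRect(q[:,:2].astype(np.float32)),np.median(q[:,2]))
plan([.4776,-.2488,.24],-90)
E
```

```text
time: 17.85
tool_pos: [0.4668, 0.3076, 0.2342]
tool_rot: [-1.556, 0.0, -1.23]
contact_force: [0.2, 0.6, -0.0]
opening: 0.0501
wrist 0.066 14073 ((0.46656885743141174, 0.30626165866851807), (0.09031517803668976, 0.13026665151119232), 19.572711944580078) 0.07517502499123141 slope/z [ 0.0009 -0.0014  0.0748]
wrist 0.087 1215 ((0.46593186259269714, 0.30678316950798035), (0.013315435498952866, 0.05986146256327629), 19.62247657775879) 0.09515563252097864 slope/z [ 0.0244 -0.0009  0.095 ]
side 0.066 2012 ((0.46424803137779236, 0.3072541356086731), (0.09361040592193604, 0.13592973351478577), 19.715063095092773) 0.07327159917210352 slope/z [ 0.0043 -0.0028  0.0731]
side 0.087 189 ((0.4632507562637329, 0.30855584144592285), (0.015673751011490822, 0.06205542013049126), 18.879169464111328) 0.0928102106217592 slope/z [0.1014 0.0202 0.0928]
side caserib ((0.4783196747303009, -0.2474760264158249), (0.017650121822953224, 0.06343001127243042), 2.468507766723633) 0.0961176007764189
top 0.066 957 ((0.4675652086734772, 0.29821109771728516), (0.09040410071611404, 0.1109907478094101), 19.619972229003906) 0.07367005713334263 slope/z [0.0012 0.0099 0.0737]
top 0.087 91 ((0.4663180112838745, 0.3010534346103668), (0.014611638151109219, 0.046666793525218964), 20.448379516601562) 0.09386709945613236 slope/z [-0.0653 -0.0058  0.0935]
top caserib ((0.47769466042518616, -0.248335599899292), (0.01417024340480566, 0.05888201296329498), 0.04919455945491791) 0.09824057691455901
from [0.4639 0.306  0.2272] yaw [-89.9  -0.1 -70.5] t 18.0 F [-0.3 -0.2 -0.1] open 0.0502
row [ 52.76  -1.26 -17.22] [-0.002  0.34   0.001] axes x [ 0.33 -0.94  0.  ] z [0.94 0.33 0.  ]
```

The lid is seated: plate top at 74 mm, level, yaw matching the tub. Now over to the case rib.

```bash
python3 -m pendant '[[[52.8,2,-17.2,0,0.32,0,5],[52.8,2,-17.2,0,0.32,0,5],[52.8,2,-17.2,0,0.32,0,5],[52.8,2,-17.2,0,0.32,0,5],[52.8,2,-17.2,0,0.32,0,5],[52.8,2,-17.2,0,0.32,0,5],[52.8,2,-17.2,0,0.32,0,5],[52.8,2,-17.2,0,0.32,0,5],[52.8,2,-17.2,0,0.32,0,5],[52.8,7,-17.2,0,0.32,0,5],[52.8,7,-17.2,0,0.32,0,5],[52.8,7,-17.2,0,0.32,0,5],[52.8,7,-17.2,0,0.32,0,5],[52.8,7,-17.2,0,0.32,0,5],[52.8,7,-17.2,0,0.32,0,5]]]'
python3 - <<'E'
from h import *
P=cloud(cam('wrist')); Q=P[(abs(P[...,0]-.478)<.08)&(abs(P[...,1]+.249)<.09)]
for lo,hi in((.072,.085),(.09,.106)):
    q=Q[(Q[:,2]>lo)&(Q[:,2]<hi)]
    if len(q)>20: print(cv2.minAreaRect(q[:,:2].astype(np.float32)),np.median(q[:,2]))
plan([.4778,-.2484,.080],-89)
E
```

```text
time: 19.5
tool_pos: [0.4789, -0.2474, 0.1582]
tool_rot: [-1.567, 0.0, -1.549]
contact_force: [-0.1, -0.3, -0.0]
opening: 0.0499
((0.47991082072257996, -0.25126925110816956), (0.09041471779346466, 0.13090865314006805), 1.0403615236282349) 0.07922549433796516
((0.4797721207141876, -0.2488790601491928), (0.013976344838738441, 0.05649884417653084), 0.9527992606163025) 0.09912728542685684
from [ 0.479  -0.2474  0.1584] yaw [-89.8  -0.  -88.7] t 19.55 F [ 0.2  0.4 -0.2] open 0.0499
row [ 0.09  7.84 -0.15] [-0.004  0.005  0.   ] axes x [ 0.02 -1.    0.  ] z [1.   0.02 0.  ]
```

```bash
python3 -m pendant '[[[0.2,3,0,0,0,0,5],[0.2,6,0,0,0,0,4],[0.2,7.3,0,0,0,0,4],[0.2,7.7,0,0,0,0,4],[0.2,7.7,0,0,0,0,4],[0.2,7.7,0,0,0,0,0.5],[0.2,7.7,0,0,0,0,0.5],[0.2,7.7,0,0,0,0,0.5],[0.2,7.7,0,0,0,0,0.5],[0.2,7.7,0,0,0,0,0.5],[0.2,7.7,0,0,0,0,0.5]]]' 55
python3 - <<'E'
from h import *
plan([.4650,.3065,.22],-70.5)
E
```

```text
time: 20.65
tool_pos: [0.4791, -0.251, 0.0812]
tool_rot: [-1.567, -0.0, -1.55]
contact_force: [0.2, 0.4, 2.9]
opening: 0.0139
from [ 0.4791 -0.251   0.0812] yaw [-89.8  -0.  -88.8] t 20.65 F [0.2 0.4 2.9] open 0.0139
row [-55.76 -13.9   -0.22] [-0.004 -0.32   0.001] axes x [ 0.02 -1.    0.  ] z [1.   0.02 0.  ]
```

```bash
python3 -m pendant '[[[0,-1,0,0,0,0,0.5],[0,-3,0,0,0,0,0.5],[0,-6,0,0,0,0,0.5],[0,-9,0,0,0,0,0.5],[0,-11.5,0,0,0,0,0.5],[0,-12.5,0,0,0,0,0.5],[-1,-13,0,0,0,0,0.5],[-3,-13,0,0,0,0,0.5],[-6,-13,0,0,-0.02,0,0.5],[-10,-13,0,0,-0.05,0,0.5],[-14,-13,-0.1,0,-0.08,0,0.5],[-18,-13,-0.1,0,-0.11,0,0.5],[-22,-13,-0.1,0,-0.14,0,0.5],[-26,-13,-0.1,0,-0.17,0,0.5],[-30,-13,-0.1,0,-0.2,0,0.5],[-34,-13,-0.2,0,-0.23,0,0.5],[-38,-13,-0.2,0,-0.26,0,0.5],[-42,-13,-0.2,0,-0.29,0,0.5],[-46,-13,-0.2,0,-0.32,0,0.5],[-48.5,-13,-0.2,0,-0.32,0,0.5]]]'
python3 -m pendant '[[[-2.5,0,0,0,0,0,0.5],[-4.5,0,0,0,0,0,0.5],[-5.5,0,0,0,0,0,0.5],[-5.5,0,0,0,0,0,0.5],[-5.5,0,0,0,0,0,0.5],[-5.5,0,0,0,0,0,0.5]]]'
python3 - <<'E'
from h import *
plan([.4650,.3065,.22],-70.5)
E
```

```text
time: 22.65
tool_pos: [0.4646, 0.2368, 0.2091]
tool_rot: [-1.571, -0.0, -1.228]
contact_force: [0.3, 0.6, -4.4]
opening: 0.014
time: 23.25
tool_pos: [0.4485, 0.2849, 0.2105]
tool_rot: [-1.568, -0.001, -1.231]
contact_force: [0.8, 0.3, -4.7]
opening: 0.0134
from [0.4485 0.2849 0.2105] yaw [-89.8  -0.1 -70.6] t 23.25 F [ 0.8  0.3 -4.7] open 0.0134
row [-1.48 -0.94  2.28] [-0.003 -0.001  0.001] axes x [ 0.33 -0.94  0.  ] z [0.94 0.33 0.  ]
```

```bash
python3 -m pendant '[[[-0.7,0,1.1,0,0,0,0.5],[-1.5,0,2.3,0,0,0,0.5],[-1.5,0,2.3,0,0,0,0.5],[-1.5,0,2.3,0,0,0,0.5],[-1.5,0,2.3,0,0,0,0.5],[-1.5,0,2.3,0,0,0,0.5]]]'
cat > m.py <<'E'
from h import *
for n in('wrist','side','top'):
    P=cloud(cam(n,n+'7.png')); Q=P[(np.hypot(P[...,0]-.465,P[...,1]-.306)<.1)]
    s=status.observe()['tool_pos'][2]
    for t,lo,hi in(('lid',.066,.080),('case',s-.009,s+.007)):
        q=Q[(Q[:,2]>lo)&(Q[:,2]<hi)]
        if len(q)>50:
            A=np.c_[q[:,:2]-[.465,.306],np.ones(len(q))];k=np.linalg.lstsq(A,q[:,2],rcond=None)[0]
            r=cv2.minAreaRect(q[:,:2].astype(np.float32));print(n,t,len(q),np.round(r[0],4),np.round(r[1],4),round(r[2],2),'slope/z',k.round(4))
plan([.4650,.3065,.1502],-70.5)
E
python3 m.py; python3 -c "
import cv2;b=cv2.imread('pics/side7.png');cv2.imwrite('pics/s7c.png',cv2.resize(b[190:350,120:280],None,fx=3.7,fy=3.7,interpolation=2))"
```

```text
time: 23.85
tool_pos: [0.4647, 0.3071, 0.2108]
tool_rot: [-1.568, -0.001, -1.231]
contact_force: [1.0, -0.5, -5.0]
opening: 0.0137
wrist case 24515 [0.4619 0.3187] [0.0907 0.1057] 19.54 slope/z [ 0.0093 -0.033   0.2097]
side lid 1584 [0.4638 0.3082] [0.0922 0.1324] 19.64 slope/z [ 0.0119 -0.0042  0.0731]
side case 1620 [0.4628 0.3105] [0.0923 0.1306] 19.58 slope/z [ 0.0083 -0.0056  0.2072]
top lid 323 [0.4702 0.2892] [0.0897 0.092 ] 20.23 slope/z [-0.0067  0.0139  0.0735]
top case 706 [0.4743 0.2788] [0.0908 0.068 ] 19.53 slope/z [-0.0069  0.0229  0.2082]
from [0.4648 0.3074 0.2109] yaw [-89.8  -0.1 -70.5] t 24.0 F [ 0.4 -0.2 -4.1] open 0.0134
row [ 0.09  6.07 -0.03] [-0.003 -0.     0.001] axes x [ 0.33 -0.94  0.  ] z [0.94 0.33 0.  ]
```

View pics/s7c.png

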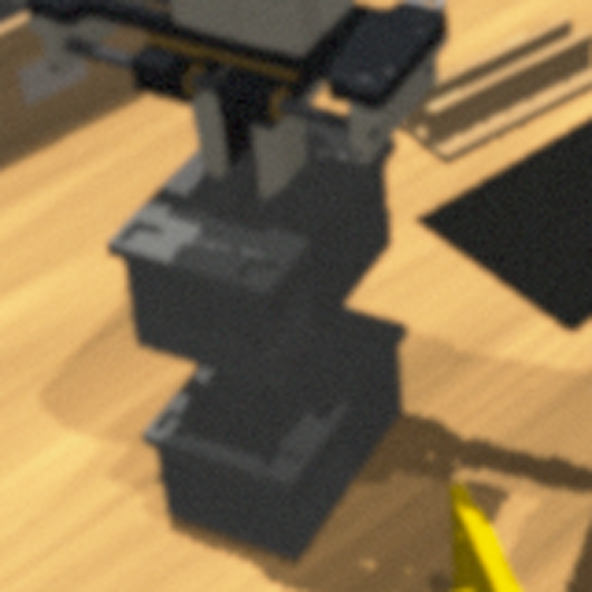

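The case hangs upright above the lid (case at crop (250,260), lid at (280,410)). Side-camera rectangles put it about 2 mm too far along +y of the tub. I'll correct by 2 mm and come down to just above the pockets.

```bash
python3 -m pendant '[[[0.2,1.5,0,0,0,0,0.5],[0.2,3,0,0,0,0,0.5],[0.2,4.2,0,0,0,0,0.5],[0.2,4.9,0,0,0,0,0.5],[0.2,5.1,0,0,0,0,0.5],[0.2,5.1,0,0,0,0,0.5],[0.2,5.1,0,0,0,0,0.5]]]'
python3 m.py
```

```text
time: 24.7
tool_pos: [0.4662, 0.306, 0.1604]
tool_rot: [-1.566, -0.001, -1.23]
contact_force: [-0.3, 0.1, -3.5]
opening: 0.0135
wrist lid 163 [0.4449 0.3674] [0.0894 0.0006] 19.57 slope/z [-0.0931  0.2701  0.0567]
wrist case 24518 [0.4633 0.3177] [0.0906 0.1057] 19.57 slope/z [ 0.0106 -0.0318  0.1592]
side lid 679 [0.4634 0.3076] [0.0914 0.1345] 19.23 slope/z [-0.0027 -0.0018  0.0719]
side case 1490 [0.4644 0.3092] [0.0926 0.1295] 19.24 slope/z [ 0.0113 -0.0062  0.1569]
top lid 131 [0.4642 0.2561] [0.0582 0.1113] 70.07 slope/z [-0.0124  0.0009  0.0731]
top case 628 [0.476  0.2765] [0.0906 0.0659] 19.6 slope/z [-0.0009  0.0252  0.1576]
from [0.4661 0.3059 0.1603] yaw [-89.8  -0.1 -70.5] t 24.85 F [ 0.3  0.1 -4. ] open 0.0135
row [-0.09  1.01 -0.08] [-0.004 -0.     0.001] axes x [ 0.33 -0.94  0.  ] z [0.94 0.33 0.  ]
```

```bash
python3 -m pendant '[[[0.1,0,-0.1,0,0,0,0.5],[0.1,0.2,-0.1,0,0,0,0.5],[0.1,0.4,-0.1,0,0,0,0.5],[0.1,0.6,-0.1,0,0,0,0.5],[0.1,0.7,-0.1,0,0,0,0.5],[0.1,0.7,-0.1,0,0,0,0.5]]]'
python3 -m pendant '[[[0,0.1,0,0,0,0,0.5],[0,0.2,0,0,0,0,0.5],[0,0.3,0,0,0,0,0.5],[0,0.3,0,0,0,0,0.5]]]'; python3 m.py
```

```text
time: 25.45
tool_pos: [0.4651, 0.3045, 0.1525]
tool_rot: [-1.568, -0.001, -1.23]
contact_force: [0.8, 0.7, -4.2]
opening: 0.0136
time: 25.85
tool_pos: [0.4653, 0.3046, 0.1501]
tool_rot: [-1.567, -0.001, -1.23]
contact_force: [-0.4, -0.6, -2.0]
opening: 0.0135
wrist lid 462 [0.4449 0.3669] [0.0894 0.0018] 19.56 slope/z [ 0.0026 -0.008   0.0757]
wrist case 24506 [0.4625 0.3161] [0.0907 0.106 ] 19.57 slope/z [ 0.0094 -0.0322  0.1488]
side lid 522 [0.4625 0.3092] [0.0916 0.1301] 19.17 slope/z [-0.0006 -0.0052  0.073 ]
side case 1468 [0.4643 0.3062] [0.0923 0.1331] 19.33 slope/z [ 0.0045 -0.0071  0.1464]
top lid 88 [0.4658 0.2549] [0.0541 0.1101] 73.17 slope/z [-0.0089  0.0008  0.0737]
top case 604 [0.4755 0.2743] [0.0909 0.065 ] 18.47 slope/z [-0.0067  0.0162  0.1472]
from [0.4653 0.3045 0.1501] yaw [-89.8  -0.1 -70.5] t 26.0 F [-0.7 -0.1 -1.4] open 0.0135
row [-0.2  -0.01  0.03] [-0.004 -0.     0.001] axes x [ 0.33 -0.94  0.  ] z [0.94 0.33 0.  ]
```

The TCP is at 0.1501 against the expected 0.1502, and most of the weight is off the wrist. With the feet outside the pockets it would have stopped at 0.155, so they are in. Releasing.

```bash
python3 -m pendant '[[[0,0.05,0,0,0,0,0.5],[0,0.05,0,0,0,0,1.8],[0,0.05,0,0,0,0,4],[0,0.05,0,0,0,0,4],[0,0.05,0,0,0,0,4],[0,-2,0,0,0,0,4.5],[0,-6,0,0,0,0,5],[0,-11,0,0,0,0,5],[0,-15,0,0,0,0,5],[0,-15,0,0,0,0,5],[0,-15,0,0,0,0,5]]]'
python3 - <<'E'
from h import *
for n in('wrist','side'):
    P=cloud(cam(n,n+'8.png')); Q=P[(np.hypot(P[...,0]-.465,P[...,1]-.306)<.1)]
    for t,lo,hi in(('plate',.138,.155),('rib',.160,.175)):
        q=Q[(Q[:,2]>lo)&(Q[:,2]<hi)]
        A=np.c_[q[:,:2]-[.465,.306],np.ones(len(q))];k=np.linalg.lstsq(A,q[:,2],rcond=None)[0]
        r=cv2.minAreaRect(q[:,:2].astype(np.float32));print(n,t,len(q),np.round(r[0],4),np.round(r[1],4),round(r[2],2),k.round(4))
a=cv2.imread('pics/side8.png')
cam('top','top8.png');b=cv2.imread('pics/top8.png')[90:310,120:460]
cv2.imwrite('pics/fin.png',np.vstack([cv2.resize(b,(560,362)),cv2.resize(a[190:330,100:340],(400,233))] if 0 else [cv2.resize(b,(500,323)),cv2.resize(a[200:325,80:310],(500,272))]))
E
```

```text
time: 27.1
tool_pos: [0.4649, 0.3046, 0.3004]
tool_rot: [-1.566, -0.001, -1.23]
contact_force: [-0.4, 1.5, -0.6]
opening: 0.0498
wrist plate 14570 [0.4666 0.3041] [0.0903 0.1296] 19.57 [ 0.0011 -0.0014  0.1475]
wrist rib 1293 [0.4662 0.3046] [0.0137 0.06  ] 19.8 [ 0.0005 -0.0067  0.1677]
side plate 2097 [0.4643 0.3056] [0.0939 0.1342] 20.14 [ 0.0093 -0.0018  0.1458]
side rib 193 [0.4635 0.3061] [0.0149 0.0612] 19.97 [0.1275 0.0364 0.1657]
```

View pics/fin.png

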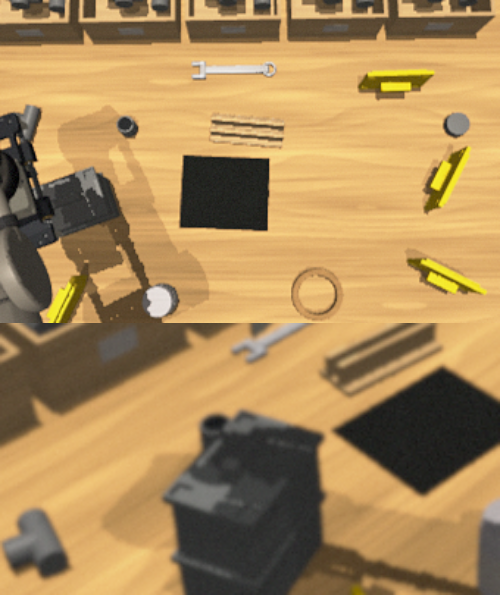

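The case is stacked home: plate top at 146–147.5 mm (expected 147) and level. In the final image the stack is square at (245,500), and the coupling, cap, wrench, tee and yellow lids are undisturbed.

```bash
python3 -c "
from cell import robot;print(robot.hand_in())"
```

```text
the job is handed in; nothing more can be done
None
```

The job is done and handed in at about 27 s of robot time; the hand-in gave no verdict.

- **Elbow:** I dropped it into the open tub, and the wrist picture showed it lying clear of the walls.
- **Lid:** I took it from the rack by its edge, leaned it down onto the mat rib up, and regripped it by the rib to close the tub. Its plate top then measured 73–75 mm against an expected 74 mm, and it was level.
- **Closed box:** I set its feet into the lid's pockets with about 2–3 N of weight taken off the wrist before release, so it was not dropped. Its top plate measured 146–147.5 mm against an expected 147 mm and was level. That is too low for the feet to be resting outside the pockets.

The cameras disagreed by 1–3 mm sideways, which is about their calibration error, so I averaged them for the final fit. No check failed. The arm partly hid the stack from the top camera in the last picture. The bystanders I could see there looked unmoved.

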